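Hold a beech block in the corner of the drilling jig

ROBOT

A 6-joint arm with a two-finger parallel gripper is mounted at the origin on a cart in front of the work surface, level with it; the furniture and walls round the work are solid. World frame = base frame: x ahead of the robot, y to its left, z up, the work surface at z = 0. Lengths are in m, angles in rad, forces in N, time in s.
With the tool pointing down it reaches from about 0.325 to 0.775 m from the base axis. Payload 5.5 kg.
Tool frame: the origin (TCP) lies where the fingers leave the gripper's body, on its centre line; the fingertips stand 80 mm ahead of it and the grasp point (between the pads) lies 61 mm ahead of it (arm.tcp_to_grasp is the distance from the TCP to the grasp point, in m); z points along the fingers, y is the line along which they close (so a half turn about z gives the same grasp; the last joint's range is limited). The gripper opens to 88 mm and grips with 3 to 60 N. Pads are 20 mm wide; open, the fingers measure 115 mm over their backs; the gripper's body (75 mm by 178 mm) begins 61 mm behind the grasp point.
Start: joints at [1.061, 0.091, 1.231, -0, 1.82, -0.057], TCP at [0.262, 0.54, 0.303] pointing down, gripper open.
Joint ranges: [-2.87, 2.87], [-0.86, 2.18], [0.17, 2.46], [-1.51, 4.65], [0.06, 2.69], [-2.65, 2.65]. Speed limits (rad/s): [2.57, 2.57, 3.01, 3.14, 3.14, 3.14].

INTERFACE

Orientations are given as a rotation vector (axis times angle).
In Python, from workcell import telemetry, viewer, arm gives the robot as it stands.
- The arm moves only by the tool send_rows, never from a script. Its argument "steps" is a list that holds one entry, the list of rows, each a list of 7 numbers: the closure, from -1 (fully open) to 1 (shut), then the shift along the world's x, y, z in m, then the turn, a rotation vector about the world's x, y, z in degrees. In form: [[[hand, tx, ty, tz, rx, ry, rz], ...]]. A call has 1 to 10 rows; each row is the pose to reach, as a shift and turn from the pose commanded when the call began; what a row does not reach only later rows make up. A row lasts 1/8 s, in which the tool goes at most 62.5 mm and 10.7 degrees, less where a joint would pass 70% of its speed; a pose out of reach is approached as far as the arm can. A call with a gripper value outside its range is refused whole. The fingers move at their own pace and stop on an object; "grip_force" is the grip in N (left out, the last holds). Time passes only in rows, so rows that repeat a pose let the fingers close. It gives the time, the measured TCP pose, the force, the opening and the grip force at its end, in the units of the state.
- telemetry.observe(): the state, without advancing time (a new reading comes with each control period).
- viewer.grab_frame(name): name is "scene" or "top"; returns (picture, depth): 480x640x3 uint8, red, green, blue; 480x640 float32, m along the optical axis (not along the pixel's ray), 0 where there is no reading.
- viewer.camera_params(name): a dict with "fovy" (degrees; the focal length in pixels is half the picture's height over the tangent of half this angle, whatever the lens; pixels are square), "cx", "cy" (the principal point, pixels), "cam_to_world" (4x4, takes a point from camera to world coordinates). Camera axes: x right, y down, z forward; pixel columns grow to the right and rows downward; lengths in m; the calibration is good to about 2 mm. A picture is of the moment at which its call begins. camera_params takes no time and is no camera call.
- arm.finish_job(): hands the job in; it is judged then, once.
The state is a dict: "t": time; "joint_pos": joint angles; "qvel": joint speeds; "joint_efforts": joint torques, N m; "tcp_pos": TCP position; "orientation": TCP orientation; "force": force on the tool from outside, world axes, zero at the start; "moment": the same for the moment, N m; "width": finger opening in m; "finger_force": force on a finger pad.
Only numpy, scipy, OpenCV 4.12 (cv2) and the standard library are available. Lean on these libraries where they do the work, as an engineer would, in place of code of your own. Each camera call takes 0.05 s, during which the arm holds its last target. There are 200 camera calls.

TASK

The beech block lying in the open, nearer part of the bench (not the one at the back wall) is about to be drilled: lay it flat on the bed of the plywood jig with a long side against the far fence and an end against the side fence, and press it firmly into the corner so that it bears on both fences at once. Do not let go: finish while still holding the block pressed into the corner. Leave the tins, the bottles and the tape roll where they stand.

Things in the scene. Friction and masses are not known exactly. Their poses are not given: they have to be found in the camera images.
- beech_block: Grey-brown beech block, 55 (x) x 90 (y) x 50 mm high, 0.1 to 0.25 kg, loose, lying flat on the open bench, left of the jig (a similar block at the back wall, by the brown tape roll, is not meant). Origin: centre of its underside; z up, y along its 90 mm length. It looks the same turned by half a turn. It can be gripped across its 55 mm width.
- jig: Drilling jig screwed to the bench (does not move during the job): light plywood base 200 (x) x 220 (y) x 12 mm, with two dark wooden fences on top. Origin: centre of its underside; z up, +x towards the far fence, -y towards the side fence. The bed is the top of the base, 12 mm above the bench.
- jig_corner (a point): Point on the bed (12 mm above the bench) where the inner faces of the two fences would meet, axes as the jig's. The bed for the block lies towards -x and +y of it. A block seated in the corner has its underside's centre 27.5 mm towards -x and 45 mm towards +y of this point, at the same height.
- far_fence: Far fence, fixed to the jig: dark wooden strip 20 (x) x 175 (y) x 16 mm high standing on the bed; its top is 16 mm above the bed, so a 50 mm block stands 34 mm proud of it. Its inner face looks to -x of the jig. Origin: centre of its underside.
- side_fence: Side fence, fixed to the jig at a right angle to the far fence: dark wooden strip 140 (x) x 20 (y) x 16 mm high standing on the bed. Its inner face looks to +y of the jig. A gap of about 8 mm in the corner parts the two fences. Origin: centre of its underside.
- screw_tin: Bystander, loose, to be left alone: round grey-green screw tin, 87 mm across, 51 mm high. Origin: centre of its underside.
- tape_roll_masking: Bystander, loose, to be left alone: roll of cream masking tape lying flat, 85 mm across, 30 mm high. Origin: centre of its underside.
- washer_tin: Bystander, loose, to be left alone: low teal and white oblong tin, 63 x 105 x 26 mm high. Origin: centre of its underside.
- glue_bottle: Bystander, loose, to be left alone: white bottle with a spout and yellow label, 49 x 81 x 226 mm high. Origin: centre of its underside.
- spirit_bottle: Bystander, loose, to be left alone: teal bottle with a white cap, 54 mm across, 182 mm high. Origin: centre of its underside.
Not all that is in view belongs to the job. Of the things that look like the beech_block, the middle-sized one is meant.

How it is judged:
By the outcome, as a careful person would: the job done as asked, in the order asked, and still so for the second after the job is handed in, while the arm keeps its last pose, push and grip.
It also fails if it takes over 38 s, if anything falls off the work surface, if the arm or the gripper's body presses on something with over 40 N, if the wrist force passes 120 N, or if a joint passes its speed limit or range.

## Working session

There is one attempt and no reset: what is moved stays moved. The work goes in short steps, Python scripts to look and compute and a tool call to move; the robot and the scene stay as the last step left them, time stands still between calls to the robot, and variables do not carry over. Pictures are saved under pics/ and viewed, at most 10 in all, crops included, and the job is handed in when it is done.

Besides the shell and the picture viewer there is one more tool, called after ">>>" as name(argument=value, ...) on one line, values as JSON. send_rows: Moves the arm, as the interface text tells. Its arguments: {"type":"object","properties":{"steps":{"type":"array","items":{"type":"array","items":{"type":"array","items":{"type":"number"}}}},"grip_force":{"type":"number"}},"required":["steps"]}

```bash
mkdir -p pics; python3 - <<'E'
from workcell import telemetry, viewer, arm
import cv2,numpy as np
for n in("top","scene"):
    im,d=viewer.grab_frame(n); cv2.imwrite(f"pics/{n}0.png",im[:,:,::-1]); np.save(f"pics/{n}0.npy",d)
    p=viewer.camera_params(n); print(n,p["fovy"],p["cx"],p["cy"],np.round(p["cam_to_world"],3).tolist())
print(telemetry.observe())
E
```

```text
top 43.925162217419796 316.6881070867147 239.25423495824782 [[-0.035, -0.979, 0.203, 0.284], [-0.999, 0.034, -0.006, 0.004], [-0.001, -0.203, -0.979, 1.504], [0.0, 0.0, 0.0, 1.0]]
scene 55.86178390246356 315.37139930439804 228.834943659005 [[0.586, -0.638, 0.5, -0.11], [-0.81, -0.451, 0.374, -0.484], [-0.013, -0.624, -0.781, 1.069], [0.0, 0.0, 0.0, 1.0]]
{'t': 0.1, 'joint_pos': array([ 1.06132589e+00,  9.17969474e-02,  1.23177676e+00, -2.23533692e-06,
        1.81983910e+00, -5.66841913e-02]), 'qvel': array([-0.00175978, -0.00361321, -0.00158174,  0.00034199,  0.00129648,
        0.0006394 ]), 'joint_efforts': array([ 2.00128612e-03, -4.47857988e+01, -4.07569957e+01,  6.98549557e-02,
        2.85212992e-02, -1.12791747e-04]), 'tcp_pos': array([0.26240953, 0.53942096, 0.30160546]), 'orientation': array([-7.05061860e-01, -3.06093183e+00,  2.74581013e-03]), 'force': array([-0.00816699, -0.02675059,  0.73275683]), 'moment': array([ 0.03573959, -0.02182114, -0.05436667]), 'finger_force': 0.0, 'width': 0.08769331512515818}
```

View pics/top0.png

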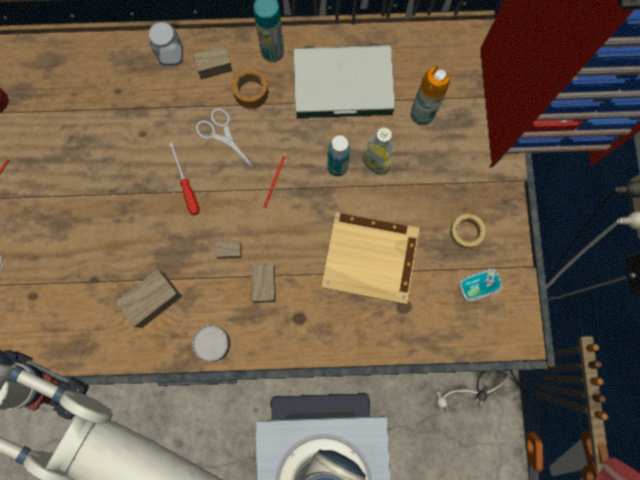

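View pics/scene0.png

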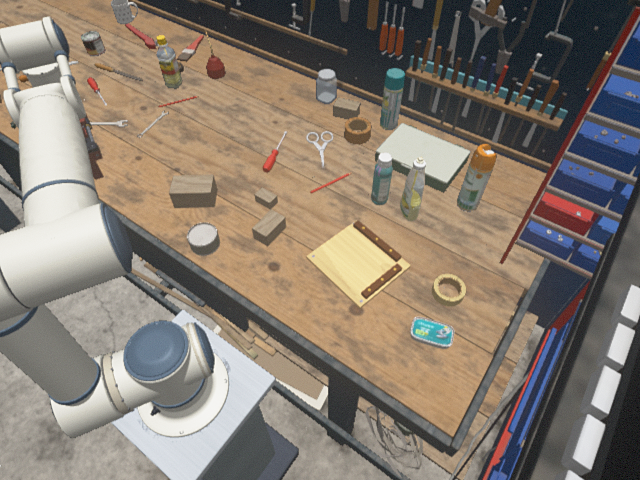

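The top view shows the target block (middle-sized) at about (263,283), and the jig at about (370,258). Its far fence is along the top edge and its side fence along the right edge. The decoys are at (228,250), which is small, and (148,298), which is large.

```bash
cat > h.py <<'E'
import numpy as np,cv2
from workcell import telemetry, viewer, arm
def cam(n):
    p=viewer.camera_params(n);f=240/np.tan(np.radians(p["fovy"]/2));return p,f,np.array(p["cam_to_world"])
def onplane(n,uv,z):
    p,f,T=cam(n);uv=np.atleast_2d(np.asarray(uv,float))
    r=np.c_[(uv[:,0]-p["cx"])/f,(uv[:,1]-p["cy"])/f,np.ones(len(uv))]@T[:3,:3].T
    return T[:3,3]+r*((z-T[2,3])/r[:,2])[:,None]
def cloud(n,d):
    p,f,T=cam(n);v,u=np.mgrid[:480,:640]
    P=np.stack([(u-p["cx"])/f*d,(v-p["cy"])/f*d,d],-1)
    return P@T[:3,:3].T+T[:3,3]
def rect(P):
    r=cv2.minAreaRect((P[:,:2]*1000).astype(np.float32));return r
E
python3 - <<'E'
from h import *
for n,bx,jx in(("top",(245,255,285,310),(315,205,425,310)),("scene",(245,205,295,250),(300,215,415,310))):
    im=cv2.imread(f"pics/{n}0.png");d=np.load(f"pics/{n}0.npy");W=cloud(n,d);print(n)
    x0,y0,x1,y1=bx
    m=np.zeros((480,640),bool);m[y0:y1,x0:x1]=True
    mm=m&(abs(W[...,2]-.05)<.008);v,u=np.nonzero(mm)
    print(" block",len(u),np.median(W[mm][:,2]),rect(onplane(n,np.c_[u,v],.05)), "mean",W[mm].mean(0))
    x0,y0,x1,y1=jx
    m[:]=False;m[y0:y1,x0:x1]=True
    hsv=cv2.cvtColor(im,cv2.COLOR_BGR2HSV)
    mk=(m&(hsv[...,2]<105)&(W[...,2]>.014)&(W[...,2]<.045)).astype(np.uint8)
    k,L,s,c=cv2.connectedComponentsWithStats(mk)
    for i in range(1,k):
        if s[i,4]>60:
            v,u=np.nonzero(L==i);print(" fence",s[i],rect(onplane(n,np.c_[u,v],.028)),cv2.boxPoints(rect(onplane(n,np.c_[u,v],.028))).round().tolist())
    mk=(m&(hsv[...,2]>150)&(hsv[...,1]>70)&(abs(W[...,2]-.012)<.01));v,u=np.nonzero(mk)
    r=rect(onplane(n,np.c_[u,v],.012));print(" bed",r,cv2.boxPoints(r).round().tolist())
im=cv2.imread("pics/top0.png")[195:315,235:435]
cv2.imwrite("pics/crop0.png",cv2.resize(im,None,fx=4,fy=4,interpolation=cv2.INTER_CUBIC))
E
```

```text
top
 block 803 0.04938460516356691 ((481.50634765625, 132.21282958984375), (90.92312622070312, 55.20719909667969), 0.6809530854225159) mean [0.48223601 0.13229565 0.0493837 ]
 fence [340 214  67  19 459] ((626.9366455078125, -149.69996643066406), (169.5874481201172, 20.10589599609375), 76.96857452392578) [[598.0, -230.0], [618.0, -235.0], [656.0, -69.0], [636.0, -65.0]]
 fence [401 238  14  54 301] ((517.9313354492188, -231.73678588867188), (16.87143898010254, 136.88571166992188), 76.99220275878906) [[449.0, -225.0], [583.0, -255.0], [587.0, -239.0], [453.0, -208.0]]
 bed ((544.8948974609375, -136.10853576660156), (272.8245849609375, 268.7167663574219), 87.9964828491211) [[406.0, -268.0], [674.0, -277.0], [684.0, -4.0], [415.0, 5.0]]
scene
 block 496 0.04970608145463651 ((480.6147766113281, 128.76400756835938), (93.9045181274414, 60.167083740234375), 0.968024492263794) mean [0.47990953 0.12981202 0.04959541]
 fence [354 225  46  36  93] ((614.2817993164062, -152.81591796875), (169.407470703125, 15.631233215332031), 80.88865661621094) [[593.0, -235.0], [609.0, -238.0], [635.0, -70.0], [620.0, -68.0]]
 bed ((550.5587158203125, -140.8595733642578), (323.20977783203125, 343.1354064941406), 35.474918365478516) [[319.0, -95.0], [519.0, -374.0], [782.0, -187.0], [583.0, 93.0]]
```

View pics/crop0.png

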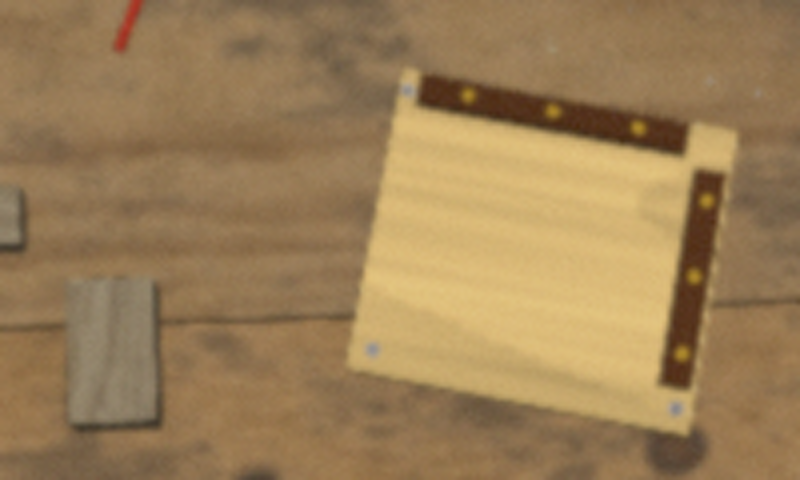

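The crop shows the block at about (112,352) with its long axis roughly along world x. The jig is yawed about -13°, and the corner between the fences is at crop pixel (690,165). I estimate the block at (0.481, 0.131) and the seat at (0.5795, -0.1895).

>>> send_rows(steps=[[[-1,0.219,-0.408,-0.1,0,0,-153.4],[-1,0.219,-0.408,-0.1,0,0,-153.4],[-1,0.219,-0.408,-0.1,0,0,-153.4],[-1,0.219,-0.408,-0.1,0,0,-153.4],[-1,0.219,-0.408,-0.1,0,0,-153.4],[-1,0.219,-0.408,-0.1,0,0,-153.4],[-1,0.219,-0.408,-0.1,0,0,-153.4],[-1,0.219,-0.408,-0.1,0,0,-153.4],[-1,0.219,-0.408,-0.1,0,0,-153.4],[-1,0.219,-0.408,-0.1,0,0,-153.4]]], grip_force=25)

```text
t: 1.35
tcp_pos: [0.4815, 0.1308, 0.2019]
orientation: [-2.89, -1.232, 0.002]
force: [0.4, -0.3, 0.1]
width: 0.088
finger_force: 0.0
```

>>> send_rows(steps=[[[-1,0,0,0,0,0,-45.5],[-1,0,0,0,0,0,-45.5],[-1,0,0,0,0,0,-45.5],[-1,0,0,0,0,0,-45.5],[-1,0,0,0,0,0,-45.5],[-1,0,0,0,0,0,-45.5]]])

```text
t: 2.1
tcp_pos: [0.4813, 0.1315, 0.2022]
orientation: [3.141, 0.032, -0.001]
force: [0.8, 0.8, -0.1]
width: 0.0874
finger_force: 0.0
```

```bash
python3 - <<'E'
from h import *
from scipy.spatial.transform import Rotation as R
s=telemetry.observe();M=R.from_rotvec(s["orientation"]).as_matrix();print(s["t"],s["tcp_pos"],M[:,2],np.degrees(np.arctan2(M[1,1],M[0,1])),s["joint_pos"])
im,d=viewer.grab_frame("scene");cv2.imwrite("pics/s1.png",cv2.resize(im[120:320,140:440,::-1],None,fx=2.5,fy=2.5))
E
```

```text
2.1 [0.48131928 0.13151781 0.20219772] [-8.00542118e-04 -1.18910406e-04 -9.99999672e-01] -88.8408072789647 [ 1.98516966e-01 -1.79178364e-01  1.67056906e+00  4.14376445e-05
  1.65101023e+00  1.74908491e+00]
```

View pics/s1.png

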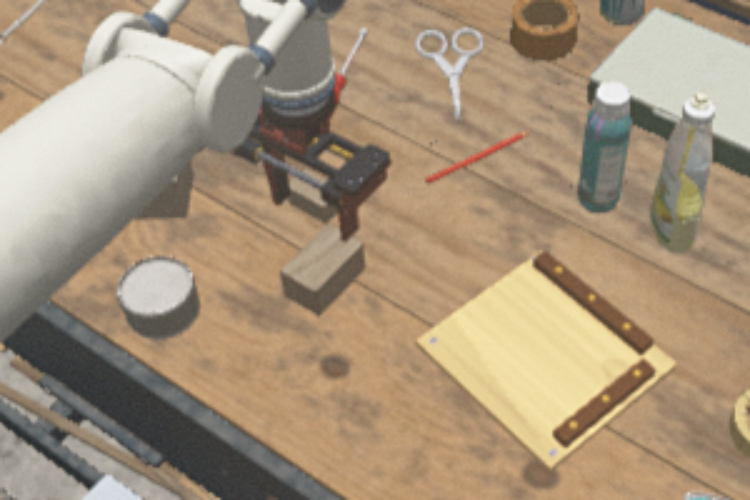

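The gripper is over the block, which sits at crop pixel (322,265), with the fingers straddling its width. I'll descend to TCP z≈0.102 and grip.

>>> send_rows(steps=[[[-1,0,0,-0.05,0,0,0],[-1,0,0,-0.085,0,0,0],[-1,0,0,-0.1,0,0,0],[-1,0,0,-0.1,0,0,0],[1,0,0,-0.1,0,0,0],[1,0,0,-0.1,0,0,0],[1,0,0,-0.1,0,0,0],[1,0,0,-0.1,0,0,0],[1,0,0,-0.1,0,0,0],[1,0,0,-0.1,0,0,0]]], grip_force=30)

```text
t: 3.4
tcp_pos: [0.4818, 0.1317, 0.1033]
orientation: [-3.141, -0.031, -0.002]
force: [-1.1, 1.2, 5.5]
width: 0.0552
finger_force: 30.0
```

>>> send_rows(steps=[[[1,0,0,0.06,0,0,0],[1,0.0865,-0.303,0.06,0,0,75.9],[1,0.0865,-0.303,0.06,0,0,75.9],[1,0.0865,-0.303,0.06,0,0,75.9],[1,0.0865,-0.303,0.06,0,0,75.9],[1,0.0865,-0.303,0.06,0,0,75.9],[1,0.0865,-0.303,0.06,0,0,75.9],[1,0.0865,-0.303,0.06,0,0,75.9],[1,0.0865,-0.303,0.06,0,0,75.9],[1,0.0865,-0.303,0.06,0,0,75.9]]])

```text
t: 4.65
tcp_pos: [0.5675, -0.1716, 0.1613]
orientation: [-2.458, -1.954, 0.002]
force: [-0.9, -0.3, -2.0]
width: 0.0545
finger_force: 30.0
```

```bash
cat > look.py <<'E'
import sys
from h import *
from scipy.spatial.transform import Rotation as R
s=telemetry.observe();M=R.from_rotvec(s["orientation"]).as_matrix();print(s["t"],s["tcp_pos"],"tilt",M[:2,2],"yaw",np.degrees(np.arctan2(M[1,1],M[0,1])),s["force"],s["moment"])
im,d=viewer.grab_frame("scene");cv2.imwrite(sys.argv[1],cv2.resize(im[160:320,280:480,::-1],None,fx=3.5,fy=3.5,interpolation=cv2.INTER_CUBIC))
E
python3 look.py pics/s2.png
```

```text
4.65 [ 0.56754058 -0.17155503  0.16129539] tilt [-0.00219155  0.00050508] yaw -13.039462354621081 [-0.92371751 -0.34069276 -2.04865597] [-0.04035647  0.10060821 -0.01223106]
```

View pics/s2.png

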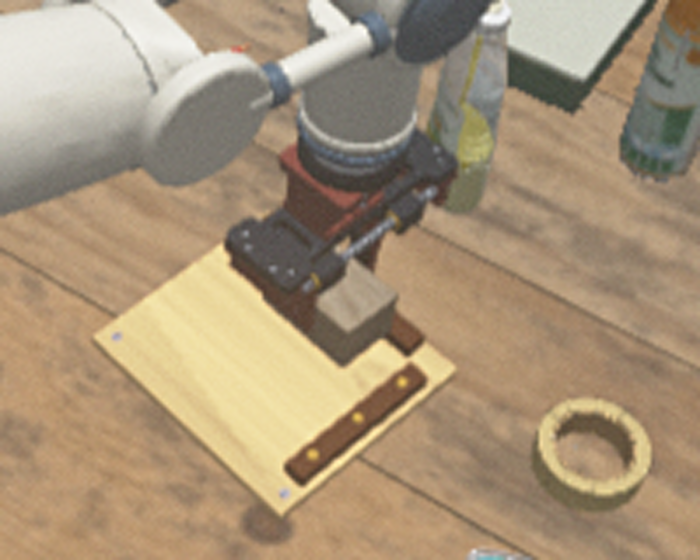

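The block hangs over the bed near the corner, square with the fences, and the bottles are clear. I'll lower it to the bed.

>>> send_rows(steps=[[[1,0,0,-0.03,0,0,0],[1,0,0,-0.042,0,0,0],[1,0,0,-0.045,0,0,0],[1,0,0,-0.046,0,0,0],[1,0,0,-0.046,0,0,0]]])

```text
t: 5.32
tcp_pos: [0.5684, -0.1716, 0.1176]
orientation: [2.457, 1.955, 0.001]
force: [0.9, -0.3, -2.0]
width: 0.0545
finger_force: 30.0
```

>>> send_rows(steps=[[[1,0,0,-0.0015,0,0,0],[1,0,0,-0.003,0,0,0],[1,0,0,-0.003,0,0,0]]])

```text
t: 5.7
tcp_pos: [0.5683, -0.1716, 0.1154]
orientation: [2.457, 1.955, 0.001]
force: [-2.4, 1.3, 4.6]
width: 0.0545
finger_force: 30.0
```

>>> send_rows(steps=[[[1,0.0039,-0.0009,0,0,0,0],[1,0.0078,-0.0018,0,0,0,0],[1,0.0107,-0.0025,0,0,0,0],[1,0.0127,-0.0029,0,0,0,0],[1,0.0127,-0.0029,0,0,0,0]]])

```text
t: 6.32
tcp_pos: [0.5808, -0.1745, 0.1154]
orientation: [2.458, 1.956, 0.0]
force: [-3.1, 1.0, 5.7]
width: 0.0552
finger_force: 30.0
```

Force is friction only so far, so I'll move along -y of the jig and then keep advancing in x.

>>> send_rows(steps=[[[1,-0.0009,-0.0039,0,0,0,0],[1,-0.0018,-0.0078,0,0,0,0],[1,-0.0025,-0.0107,0,0,0,0],[1,-0.0029,-0.0127,0,0,0,0],[1,-0.0029,-0.0127,0,0,0,0]]])

```text
t: 6.95
tcp_pos: [0.5788, -0.1868, 0.1154]
orientation: [2.456, 1.955, 0.004]
force: [1.1, 2.5, 5.3]
width: 0.0546
finger_force: 30.0
```

>>> send_rows(steps=[[[1,0.001,-0.0002,0,0,0,0],[1,0.0019,-0.0004,0,0,0,0],[1,0.0029,-0.0007,0,0,0,0],[1,0.0029,-0.0007,0,0,0,0]]])

```text
t: 7.45
tcp_pos: [0.5807, -0.1876, 0.1153]
orientation: [2.458, 1.956, 0.0]
force: [-3.5, 2.9, 7.4]
width: 0.0553
finger_force: 30.0
```

>>> send_rows(steps=[[[1,0.001,-0.0002,0,0,0,0],[1,0.0019,-0.0004,0,0,0,0],[1,0.0019,-0.0004,0,0,0,0]]])

```text
t: 7.82
tcp_pos: [0.5816, -0.1879, 0.1154]
orientation: [-2.456, -1.956, 0.003]
force: [-10.4, 2.9, 10.6]
width: 0.055
finger_force: 30.0
```

>>> send_rows(steps=[[[1,-0.0002,-0.001,0,0,0,0],[1,-0.0005,-0.0019,0,0,0,0],[1,-0.0005,-0.0019,0,0,0,0]]])

```text
t: 8.2
tcp_pos: [0.5815, -0.1882, 0.1154]
orientation: [-2.454, -1.956, -0.001]
force: [-8.5, 8.1, 11.2]
width: 0.0546
finger_force: 30.0
```

>>> send_rows(steps=[[[1,0.0,-0.001,0,0,0,0],[1,0.0002,-0.0022,0,0,0,0],[1,0.0004,-0.0032,0,0,0,0],[1,0.0004,-0.0032,0,0,0,0]]])

```text
t: 8.7
tcp_pos: [0.5816, -0.189, 0.1156]
orientation: [-2.449, -1.954, -0.004]
force: [-11.4, 18.1, 15.4]
width: 0.0551
finger_force: 30.0
```

```bash
python3 look.py pics/s3.png; python3 - <<'E'
from h import *
n="top";im,d=viewer.grab_frame(n);W=cloud(n,d);m=np.zeros((480,640),bool);m[200:310,320:430]=1
m&=abs(W[...,2]-.062)<.006;v,u=np.nonzero(m);print(len(u), rect(onplane(n,np.c_[u,v],.062)) if len(u) else 0)
E
```

```text
8.7 [ 0.58160501 -0.18903222  0.11556772] tilt [-0.00342154  0.00820169] yaw -12.824877998532154 [-11.39480414  18.11897966  15.36886183] [ 2.80483042  2.18536899 -0.02753245]
40 ((582.3373413085938, -190.83236694335938), (76.51934814453125, 48.60799026489258), 86.10836029052734)
```

View pics/s3.png

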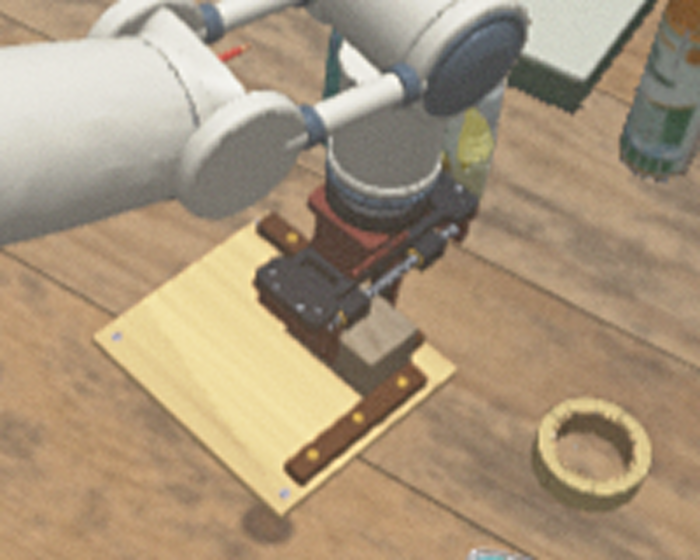

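The block is seated in the corner, bearing about 15 N on each fence. I'll take out the slight tilt caused by arm compliance so it lies flat.

>>> send_rows(steps=[[[1,0,0.0002,0,-0.2,-0.1,0],[1,-0.0001,0.0005,0,-0.45,-0.2,0],[1,-0.0001,0.0005,0,-0.45,-0.2,0],[1,-0.0001,0.0005,0,-0.45,-0.2,0]]])

```text
t: 9.3
tcp_pos: [0.5813, -0.1886, 0.1153]
orientation: [-2.455, -1.959, 0.0]
force: [-12.2, 17.1, 15.0]
width: 0.0548
finger_force: 30.0
```

```bash
python3 look.py pics/s4.png
```

```text
9.3 [ 0.58126711 -0.18858577  0.11533724] tilt [-0.00057932  0.00041499] yaw -12.84067425068929 [-12.16856636  17.12676339  15.02834451] [ 2.95644163  2.27158973 -0.08763671]
```

It's flat now, but friction could be masking a gap at the side fence. I'll ease off x and z, then check that the y stop is real.

>>> send_rows(steps=[[[1,-0.0015,0.0003,0.0008,0,0,0],[1,-0.0029,0.0007,0.0018,0,0,0],[1,-0.0029,0.0007,0.0018,0,0,0]]])

```text
t: 9.72
tcp_pos: [0.58, -0.1907, 0.1156]
orientation: [2.452, 1.953, 0.001]
force: [0.7, 6.5, 0.7]
width: 0.0548
finger_force: 30.0
```

>>> send_rows(steps=[[[1,-0.0002,-0.001,0,0,0,0],[1,-0.0002,-0.001,0,0,0,0],[1,-0.0002,-0.001,0,0,0,0]]])

```text
t: 10.1
tcp_pos: [0.58, -0.1909, 0.1157]
orientation: [2.452, 1.954, 0.003]
force: [1.3, 9.0, 1.0]
width: 0.0548
finger_force: 30.0
```

Easing off let it slide another ~2.5 mm to a real stop: 9 N with almost no friction load. Now I'll press in x again.

>>> send_rows(steps=[[[1,0.001,-0.0004,0,0,0,0],[1,0.0019,-0.0009,-0.0002,0,0,0],[1,0.0027,-0.0014,-0.0005,0,0,0],[1,0.0027,-0.0014,-0.0005,0,0,0]]])

```text
t: 10.6
tcp_pos: [0.5807, -0.1912, 0.1154]
orientation: [-2.456, -1.958, 0.002]
force: [-10.2, 14.3, 10.0]
width: 0.0547
finger_force: 30.0
```

```bash
python3 look.py pics/s5.png
```

```text
10.6 [ 0.58073466 -0.19116448  0.11539582] tilt [-0.00123523 -0.00080956] yaw -12.878490993291773 [-10.21058985  14.33483173  10.00039019] [ 2.51999229  1.8502403  -0.09350033]
```

View pics/s5.png

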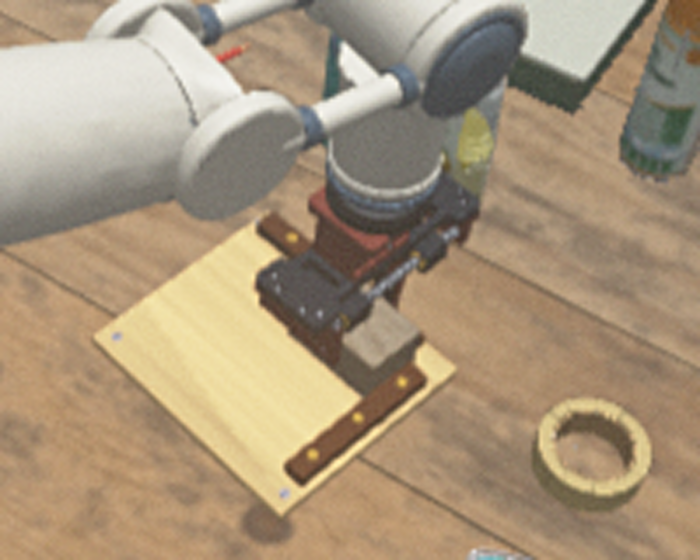

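One last check: ease the downward load slightly while adding a little push, so any leftover friction-held gap closes.

>>> send_rows(steps=[[[1,0.0,-0.0003,0.0006,0,0,0],[1,0.0004,-0.0006,0.0008,0,0,0],[1,0.0004,-0.0006,0.0008,0,0,0],[1,0.0004,-0.0006,0.0004,0,0,0],[1,0.0004,-0.0006,0.0004,0,0,0]]])

```text
t: 11.28
tcp_pos: [0.5808, -0.1913, 0.1154]
orientation: [-2.455, -1.958, 0.003]
force: [-11.6, 15.7, 9.5]
width: 0.055
finger_force: 30.0
```

```bash
python3 look.py pics/s6.png
```

```text
11.275 [ 0.58081722 -0.19126109  0.11538595] tilt [-0.00228959  0.00023998] yaw -12.86415182168458 [-11.60415959  15.73455113   9.48223108] [ 2.67707734  1.95661067 -0.07300581]
```

The position is stable (0.1 mm of movement) and the force rises on both fences, so I'm handing it in.

```bash
python3 -c "
from workcell import arm
print(arm.finish_job())"
```

```text
the job is handed in; nothing more can be done
None
```

The beech block lies flat in the jig corner, still held at 30 N grip and pressed with about 13–15 N on each fence; I handed the job in at about 11.3 s, and no result came back.

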